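Fit a lens cell and lock it under a keyed bayonet collar

TASK

Set the lens cell, narrow snout up, into the open mouth of the camera's upright barrel and let go of it; then put the knurled collar over the barrel and turn it until its hidden keyways drop over the three pins. Push the collar fully home against the spring and finish while still holding it there with the gripper. Leave the screwdriver, the jar and the adapter where they are.

Things in the scene. Friction and masses are not known exactly. Their poses are not given: they have to be found in the camera images.
- mount_top (a point): Centre of the round mouth of the steel barrel of a camera body fixed to the counter, 76 mm above the counter, z up. Barrel: 40 mm outside, outer top edge chamfered to 35.6 mm over 4 mm, bore 34 mm. It stands 26 mm above the shoulder, the flat top of the round white body (54 mm across, 50 mm high, on a foot plate 110 x 75 x 8 mm, a block up to 38 mm high at one side).
- pin_ring (a point): Point on the barrel's axis, 16.5 mm below its mouth, level with the centres of three radial steel pins. The pins are 5 mm thick, 120 degrees apart, stick out 4.5 mm from the barrel; their tops are 12 mm above the shoulder. The camera's yaw differs from job to job.
- seat (a joint): Sprung rubber seat inside the bore, 0 at rest, positive when pressed down (m, up to 0.006). At rest it is the floor of the bore 6 mm below the mouth. It carries the cell without sinking, starts to move at about 3 N and takes about 9 N at 4 mm.
- cell_mid (a point): Centre (half-way up) of the loose black lens cell, 24 mm tall, z up its axis, about 60 g. Body 31 mm across and 12 mm tall (bottom edge chamfered to 26 mm over 3 mm); above it a snout 18 mm across and 12 mm tall with glass on its end. Starts standing on the counter, snout up. Resting on the seat, its body stands 6 mm proud of the mouth (this point 6 mm above the mouth).
- collar_mid (a point): Centre (half-way up) of the loose knurled aluminium collar, 58 mm across, 34 mm tall, z up its axis, about 110 g, starting on the counter the right way up. Skirt: lower 28 mm, bore 43 mm, with three hidden full-height keyways 9 mm wide, 120 degrees apart, open at the bottom only, angle unmarked. Top: inward lip 6 mm thick with a 24 mm hole that lets the snout through.
- collar_foot (a point): Centre of the collar's lower rim. Off its keyways it rests on the pins, 12 mm above the shoulder. Keyways within about 5 degrees of the pins, it drops; turning either way serves, at most 120 degrees. 4 mm above the shoulder the lip meets the cell and the spring resists; fully home the rim stands on the shoulder. Let go, it springs up again.
- driver: Screwdriver lying on the counter, 170 mm long, 26 mm high; origin on its underside. Leave alone.
- jar: Small jar with a black lid, 52 mm across, 60 mm tall; origin at the centre of its underside. Leave alone.
- adapter: Black plug-in power adapter, 70 x 45 x 32 mm; origin at the centre of its underside. Leave alone.

How it is judged:
By the outcome, as a careful person would: the job done as asked, in the order asked, and still so for the second after the job is handed in, while the arm keeps its last pose, push and grip.
It also fails if it takes over 64 s, if anything falls off the work surface, if the arm or the gripper's body presses on something with over 40 N, if the wrist force passes 120 N, or if a joint passes its speed limit or range.

ROBOT

A 6-joint arm with a two-finger parallel gripper is mounted at the origin on the work surface. World frame = base frame: x ahead of the robot, y to its left, z up, the work surface at z = 0. Lengths are in m, angles in rad, forces in N, time in s.
With the tool pointing down it reaches from about 0.3 to 0.875 m from the base axis. Payload 4.2 kg.
Tool frame: the origin (TCP) lies midway between the tips of the shut fingers; the grasp point (between the pads) lies 19 mm behind it; z points along the fingers, y is the line along which they close (so a half turn about z gives the same grasp; the last joint's range is limited). The gripper opens to 85 mm and grips with 20 to 120 N. Pads are 22 mm wide; open, the fingers measure 114 mm over their backs; the gripper's body (76 mm by 85 mm) begins 54 mm behind the grasp point. The pads swing forward as they close: fully open they stand 13 mm farther back than shut.
Start: joints at [-1.156, 0.32, 1.565, -0, 1.257, -0.02], TCP at [0.242, -0.522, 0.231] pointing down, gripper open.
Joint ranges: [-3.11, 3.11], [-0.84, 2.01], [0.21, 2.61], [-1.34, 4.49], [0.05, 2.63], [-2.56, 2.56]. Speed limits (rad/s): [2.57, 2.57, 3.14, 3.14, 3.14, 3.14].

INTERFACE

Orientations are given as a rotation vector (axis times angle).
In Python, from workcell import get_obs, snapshot, finish_job, boxes_of, silhouettes, mark_of gives the robot as it stands. The module is installed in compiled form; this text tells all that it offers.
- The arm moves only by the shell command python3 -m pendant 'ROWS' [FORCE]. ROWS is JSON, a list that holds one entry, the list of rows, each a list of 5 numbers: the opening, from -1 (shut) to 1 (fully open), so that 0 is half open, then the shift along the tool's x, y, z in cm, then the turn about the tool's z in rad. In form: [[[fingers, dx, dy, dz, roll], ...]]. A call has 1 to 10 rows; each row shifts and turns the commanded pose from where the row before left it, along the tool's axes as they then stand; what a row does not reach is not made up. A row lasts 1/8 s, in which the tool goes at most 62.5 mm and 10.7 degrees, less where a joint would pass 70% of its speed; a pose out of reach is approached as far as the arm can. A call with a gripper value outside its range is refused whole. The fingers move at their own pace and stop on an object; FORCE is the grip in N (left out, the last holds). Time passes only in rows, so rows that do not move let the fingers close. It gives the time, the measured TCP pose, the force, the opening and the grip force at its end, in the units of the state.
- get_obs(): the state, without advancing time (a new reading comes with each control period).
- snapshot(name): name is "scene" or "top"; returns a dict with "frame" (400x640x3 uint8, red, green, blue), "fx", "fy", "cx", "cy" (pixels), "rvec" (rotation vector, rad) and "tvec" (3), from world to camera coordinates, as OpenCV has them. Camera axes: x right, y down, z forward; pixel columns grow to the right and rows downward; lengths in m; the calibration is good to about 2 mm. A picture is of the moment at which its call begins. There is no depth.
- finish_job(): hands the job in; it is judged then, once.
Trained networks look in the newest picture that a camera, given by its name, has taken for a name from the list of things; names that differ only in an ending like _2 or _b are one class to them, and where a whole thing is asked for, a point or a joint stands for the part that bears it (a point fixed in the world has none). Each returns a list of dicts, best first, with "confidence" (0 to 1); they miss things now and then, are a little off and sometimes report something else, mostly with a low value. They report only what shows in the picture. A call takes as long as a camera call.
- boxes_of(camera, label): "position" ([column, row] in pixels, amid what is visible of it).
- silhouettes(camera, label): "pixels" (400x640 bool, what is visible of it) and "position" ([column, row] in pixels, amid what is visible of it).
- mark_of(camera, label): "position" ([column, row] in pixels: a listed point, or the origin of a listed thing).
The state is a dict: "time_s": time; "joints": joint angles; "qvel": joint speeds; "tau": joint torques, N m; "ee_pos": TCP position; "orientation": TCP orientation; "ft_force": force on the tool from outside, world axes, zero at the start; "wrist_torque": the same for the moment, N m; "width": finger opening in m; "grip_force": force on a finger pad.
Only numpy, scipy, OpenCV 4.12 (cv2) and the standard library are available. Lean on these libraries where they do the work, as an engineer would, in place of code of your own. Each camera call takes 0.05 s, during which the arm holds its last target. There are 200 camera calls.

## Working session

There is one attempt and no reset: what is moved stays moved. The work goes in short steps, Python scripts to look and compute and a shell command to move; the robot and the scene stay as the last step left them, time stands still between calls to the robot, and variables do not carry over. Pictures are saved under pics/ and viewed, at most 10 in all, crops included, and the job is handed in when it is done.

```bash
mkdir -p pics
cat > h.py <<'E'
import numpy as np, cv2
from scipy.optimize import least_squares
from scipy.spatial.transform import Rotation as R
from workcell import *
def shots(names=("scene","top")):
    return {n:snapshot(n) for n in names}
def ray(s,p):
    Rm=cv2.Rodrigues(np.array(s["rvec"],float))[0]; c=-Rm.T@np.array(s["tvec"],float)
    d=Rm.T@np.array([(p[0]-s["cx"])/s["fx"],(p[1]-s["cy"])/s["fy"],1]); return c,d/np.linalg.norm(d)
def atz(s,p,z):
    c,d=ray(s,p); return c+d*(z-c[2])/d[2]
def tri(rs):
    A=sum(np.eye(3)-np.outer(d,d) for c,d in rs); b=sum((np.eye(3)-np.outer(d,d))@c for c,d in rs)
    return np.linalg.solve(A,b)
def proj(s,P):
    K=np.array([[s["fx"],0,s["cx"]],[0,s["fy"],s["cy"]],[0,0,1.]])
    return cv2.projectPoints(np.array(P,float).reshape(-1,1,3),np.array(s["rvec"],float),np.array(s["tvec"],float),K,None)[0].reshape(-1,2)
def togo(t,yaw=None):
    o=get_obs(); Rm=R.from_rotvec(o["orientation"]); print("cm in tool",np.round(100*Rm.inv().apply(np.array(t)-o["ee_pos"]),2))
E
cat > a.py <<'E'
from h import *
S=shots(); o=get_obs(); print({k:np.round(v,3) for k,v in o.items()})
for n,s in S.items(): cv2.imwrite(f"pics/{n}0.png",s["frame"][:,:,::-1]); print(n,np.round(ray(s,(320,200))[0],3))
for l,z in [("mount_top",.076),("pin_ring",.0595),("cell_mid",.012),("collar_mid",.017),("collar_foot",0),("driver",0),("jar",0),("adapter",0)]:
    rs=[]
    for n,s in S.items():
        for m in mark_of(n,l)[:2]:
            print(l,n,round(m["confidence"],2),np.round(m["position"],1),np.round(atz(s,m["position"],z),4))
E
python3 a.py
```

```text
{'time_s': np.float64(0.1), 'joints': array([-1.156,  0.32 ,  1.566,  0.   ,  1.257, -0.02 ]), 'qvel': array([-0.   , -0.001, -0.003, -0.002, -0.002, -0.003]), 'tau': array([-0.0000e+00, -4.1641e+01, -2.3471e+01, -0.0000e+00,  5.0000e-03,
       -0.0000e+00]), 'ee_pos': array([ 0.242, -0.521,  0.231]), 'orientation': array([-3.066, -0.677,  0.   ]), 'ft_force': array([ 0.246,  0.615, -0.547]), 'wrist_torque': array([-0.014, -0.011,  0.056]), 'grip_force': np.float64(0.0), 'width': np.float64(0.086)}
scene [1.167 0.75  0.845]
top [ 0.438 -0.013  1.229]
mount_top scene 0.66 [358.8 190.4] [0.5119 0.0476 0.076 ]
mount_top scene 0.47 [384.  229.2] [0.5664 0.2049 0.076 ]
mount_top top 0.92 [295. 232.] [0.5201 0.0273 0.076 ]
pin_ring scene 0.66 [353.9 194.7] [0.5214 0.0384 0.0595]
pin_ring top 0.65 [293.5 235.7] [0.5125 0.0311 0.0595]
cell_mid scene 0.4 [320.2 162.3] [ 0.4577 -0.2023  0.012 ]
cell_mid top 0.5 [391.1 264.1] [ 0.4529 -0.2064  0.012 ]
collar_mid scene 0.83 [389.  231.1] [0.515  0.1769 0.017 ]
collar_mid top 0.63 [237.5 231.5] [0.5217 0.1696 0.017 ]
collar_foot scene 0.84 [387.5 230.4] [ 0.5029  0.1606 -0.    ]
collar_foot top 0.83 [238.6 231.9] [0.522  0.1693 0.    ]
driver scene 0.88 [288.7 241.5] [0.74   0.0241 0.    ]
driver top 0.87 [300.6 143.9] [0.7494 0.0228 0.    ]
jar scene 0.83 [400.9 309.7] [0.663  0.3685 0.    ]
jar top 0.74 [163.1 172.5] [0.6661 0.3662 0.    ]
adapter scene 0.87 [243.5 164.6] [ 0.6539 -0.3689  0.    ]
adapter top 0.68 [454.2 184.6] [ 0.6552 -0.3659  0.    ]
adapter top 0.51 [388.8 263. ] [ 0.4556 -0.2026  0.    ]
```

Run:
```python
import cv2,numpy as np
a=cv2.imread("pics/scene0.png")[130:280,250:450]; b=cv2.imread("pics/top0.png")[190:300,200:420]
cv2.imwrite("pics/c0.png",np.vstack([cv2.resize(a,(400,300),interpolation=2),cv2.resize(b,(400,200),interpolation=2)]) if 0 else np.hstack([cv2.resize(a,(400,300),interpolation=2),cv2.resize(b,(400,200),interpolation=2) if 0 else cv2.copyMakeBorder(cv2.resize(b,(400,200),interpolation=2),0,100,0,0,0)]))
```

```text
(no output)
```

View pics/c0.png

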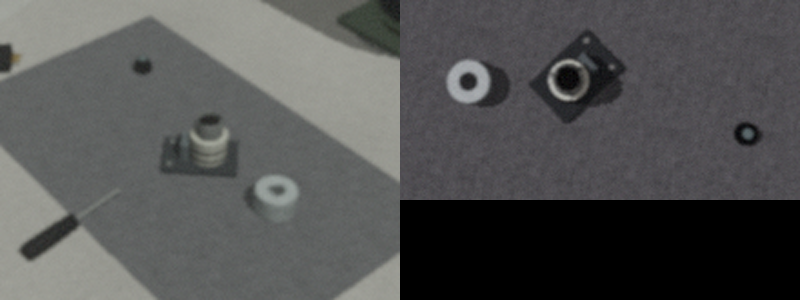

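The crop shows the open barrel at about (292,234), the collar at about (237,234) and the cell at about (390,263) in the top image. All three stand upright with free space around them.

```bash
cat > b.py <<'E'
from h import *
S=shots()
s=S["top"]; g=cv2.cvtColor(s["frame"],cv2.COLOR_RGB2GRAY)
def blob(c,r,thr,inv,z,nm):
    x0,y0=int(c[0]-r),int(c[1]-r); w=g[y0:y0+2*r,x0:x0+2*r]; w=cv2.resize(w,None,fx=4,fy=4,interpolation=cv2.INTER_CUBIC)
    m=((w<thr) if inv else (w>thr)).astype(np.uint8)
    cs=cv2.findContours(m,cv2.RETR_EXTERNAL,cv2.CHAIN_APPROX_NONE)[0]; k=max(cs,key=cv2.contourArea)
    e=cv2.fitEllipse(k); p=(np.array(e[0])+.5)/4-.5+[x0,y0]; print(nm,np.round(p,2),np.round(np.array(e[1])/4,1),np.round(atz(s,p,z),4),"fx",s["fx"])
blob((237,234),18,120,0,.034,"collar top"); blob((292,234),14,110,0,.06,"white/barrel"); blob((390,263),9,45,1,.012,"cell")
for n in S:
  for l in ("collar_mid","cell_mid"):
    for q in silhouettes(n,l)[:1]:
        ys,xs=np.nonzero(q["pixels"]); print(n,l,round(q["confidence"],2),xs.min(),xs.max(),ys.min(),ys.max(),np.round([xs.mean(),ys.mean()],1),np.round(atz(S[n],(xs.mean(),ys.mean()),.017 if l[1]=="o" else .012),4))
w=cv2.resize(s["frame"][215:255,270:320,::-1],(500,400),interpolation=cv2.INTER_CUBIC); cv2.imwrite("pics/m.png",w)
for z,r in((.076,.02),(.05,.027)):
    print([np.round(proj(S["top"],[[.518,.03,z]]),1)[0].tolist()])
print(g[234,275:312],g[218:250,292])
E
python3 b.py
```

```text
collar top [236.97 234.39] [23.1 23.6] [0.5136 0.1679 0.034 ] fx 496.59358531631204
white/barrel [289.22 237.57] [11.5 17.3] [0.5078 0.041  0.06  ] fx 496.59358531631204
cell [390.54 263.38] [12.  14.6] [ 0.4546 -0.205   0.012 ] fx 496.59358531631204
scene collar_mid 0.89 375 398 218 240 [386.7 229.1] [0.5144 0.1676 0.017 ]
scene cell_mid 0.64 316 325 158 166 [320.6 162.3] [ 0.4566 -0.2017  0.012 ]
top collar_mid 0.96 226 251 223 247 [238.5 235.1] [0.5131 0.1668 0.017 ]
top cell_mid 0.58 272 322 207 256 [296.9 231.6] [0.5256 0.0249 0.012 ]
[[293.8, 232.9]]
[[294.2, 233.6]]
[ 38  43  41  42  38  58 121 163 152 113  62  30  15  13  14  12  16   9
  16  16  10   3  12  27  48  62  83  98  77  50  27  25  18  17  23  26
  18] [ 48  38  39  46  94 142 151  94  44  25  16   8  15  21  12  11   9  10
  22  13  14  31  58  73 116 162 159  95  40  40  40  44]
```

View pics/m.png

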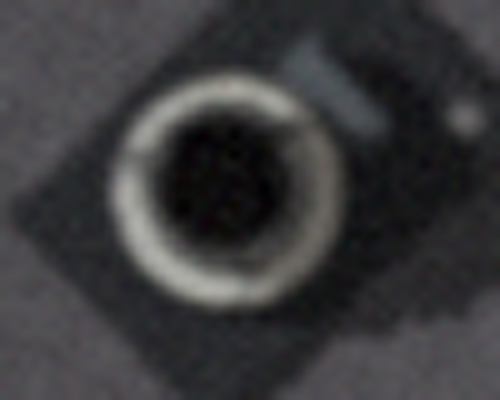

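The mouth and shoulder circle is centred at about (292.4,233.8), which puts the barrel axis near (0.5175, 0.034). The three dark notches on the ring are the pins. Next I'll align the tool and move above the cell.

```bash
python3 -m pendant '[[[1,0,0,0,0.145],[0.6,0,0,0,0.145],[0.3,0,0,0,0.145],[0.3,3.05,-4.54,0,0],[0.3,3.05,-4.54,0,0],[0.3,3.05,-4.54,0,0],[0.3,3.05,-4.54,0,0],[0.3,3.05,-4.54,0,0],[0.3,3.05,-4.54,0,0]]]' 40; python3 -m pendant '[[[0.3,3.05,-4.54,0,0],[0.3,0,0,3,0],[0.3,0,0,3,0],[0.3,0,0,3,0],[0.3,0,0,0,0]]]'; python3 -c "
from h import *
togo([.4553,-.2035,.012]);o=get_obs();print(o['joints'],R.from_rotvec(o['orientation']).as_matrix().round(3))"
```

```text
time_s: 2.33
ee_pos: [0.4261, -0.2477, 0.2316]
orientation: [3.141, -0.001, 0.001]
ft_force: [1.1, -0.4, -0.3]
width: 0.0555
grip_force: 0.0
time_s: 2.95
ee_pos: [0.4544, -0.203, 0.1396]
orientation: [-3.139, 0.0, 0.007]
ft_force: [-0.4, 0.3, 0.4]
width: 0.0557
grip_force: 0.0
cm in tool [ 0.15  0.08 12.76]
[-4.43259397e-01  2.82520341e-01  1.87166685e+00 -8.50013098e-05
  9.92427848e-01  1.12763571e+00] [[ 1.    -0.    -0.005]
 [-0.    -1.     0.002]
 [-0.005 -0.002 -1.   ]]
```

```bash
python3 -m pendant '[[[0.3,0.05,0.05,3,0],[0.2,0.05,0,3,0],[0.1,0,0,3,0],[0.1,0,0,2,0],[0.1,0,0,1,0],[0.1,0,0,0.7,0],[0.1,0,0,0,0]]]' 40
cat > v.py <<'E'
import sys
from h import *
a=shots(); k=sys.argv[1]; x,y,z=map(float,sys.argv[2:5]); im=[]
for n in ("scene","top"):
    u,v=proj(a[n],[[x,y,z]])[0]; u,v=int(u),int(v)
    im.append(cv2.resize(a[n]["frame"][v-35:v+35,u-35:u+35,::-1],(400,400),interpolation=cv2.INTER_CUBIC)); print(n,"crop origin",u-35,v-35,"x5.71")
cv2.imwrite(f"pics/{k}.png",np.hstack(im))
E
python3 v.py g1 .455 -.2035 .02
```

```text
time_s: 3.82
ee_pos: [0.4571, -0.2045, 0.0147]
orientation: [3.141, -0.0, 0.001]
ft_force: [0.4, -0.0, 0.6]
width: 0.0469
grip_force: 0.0
scene crop origin 285 124 x5.71
top crop origin 355 228 x5.71
```

View pics/g1.png

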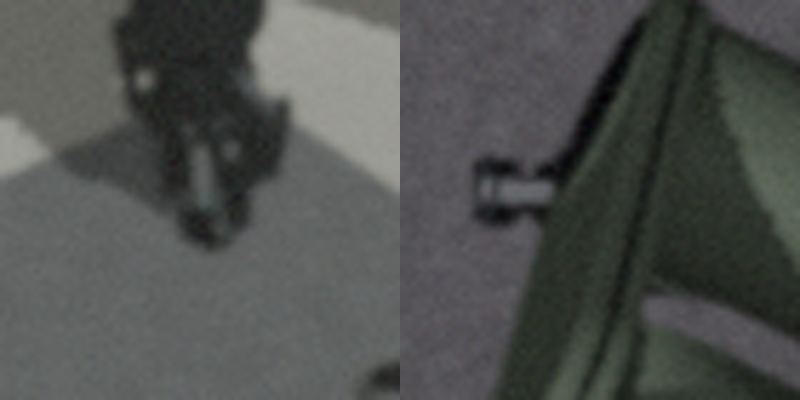

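The scene crop shows the cell at about (322,163), between the fingertips. The arm hides it in the top view. I'll drop slightly and close.

```bash
python3 -m pendant '[[[-0.2,-0.1,0,0.15,0],[-0.5,0,0,0,0],[-0.9,0,0,0,0],[-1,0,0,0,0],[-1,0,0,0,0],[-1,0,0,0,0],[-1,0,0,0,0]]]' 35; python3 -m pendant '[[[-1,0,0,0,0],[-1,0,0,-1,0],[-1,0,0,-3,0],[-1,0,0,-5,0],[-1,0,0,-5,0],[-1,0,0,0,0]]]'; python3 -c "
from h import *
togo([.5175,.034,.14])"
```

```text
time_s: 4.8
ee_pos: [0.4558, -0.2043, 0.0131]
orientation: [3.141, -0.0, 0.0]
ft_force: [-1.2, 1.0, 5.8]
width: 0.0163
grip_force: 34.2
time_s: 5.55
ee_pos: [0.4583, -0.2054, 0.157]
orientation: [3.137, -0.0, 0.014]
ft_force: [-0.8, -0.6, -1.1]
width: 0.016
grip_force: 34.2
cm in tool [  5.91 -23.95   1.65]
```

```bash
python3 -m pendant '[[[-1,1.18,-4.79,0,0],[-1,1.18,-4.79,0,0],[-1,1.18,-4.79,0,0],[-1,1.18,-4.79,0,0],[-1,1.18,-4.79,0.8,0],[-1,0,0,0.8,0],[-1,0,0,0,0],[-1,0,0,0,0]]]'; python3 v.py g2 .5175 .034 .12;python3 -c "
from h import *
togo([.5175,.034,.14])"
```

```text
time_s: 6.55
ee_pos: [0.5144, 0.0341, 0.1366]
orientation: [3.141, -0.003, -0.001]
ft_force: [0.9, -0.9, -0.4]
width: 0.0162
grip_force: 34.3
scene crop origin 319 141 x5.71
top crop origin 256 196 x5.71
cm in tool [ 0.28  0.01 -0.3 ]
```

View pics/g2.png

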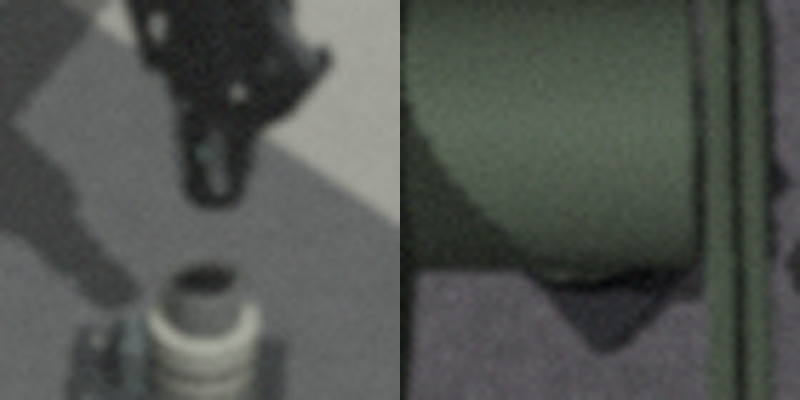

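The scene crop shows the cell upright in the fingers, with its body at about (356.5,175). The barrel mouth's ellipse is centred at about (355.2,189.9).

Run:
```python
from h import *
s=snapshot("scene"); o=get_obs(); p=o["ee_pos"]; print(p)
print("mouth pred",proj(s,[.5175,.034,.076]),"ray",atz(s,(355.2,189.9),.076))
zb=p[2]-.0131
for dz in (0,.006,.012,.018): print(dz,proj(s,[p[0],p[1],zb+dz]))
g=s["frame"]
for n in("cell_mid","mount_top"):
  for m in mark_of("scene",n)[:2]: print(n,m)
w=cv2.resize(g[160:215,335:380,::-1],(630,770)[:2],interpolation=cv2.INTER_CUBIC)[:600] if 0 else cv2.convertScaleAbs(cv2.resize(g[160:210,330:385,::-1],(660,600),interpolation=cv2.INTER_CUBIC),alpha=1.6)
cv2.imwrite("pics/g3.png",w)
```

```text
[0.51484872 0.03424627 0.1370715 ]
mouth pred [[354.07962161 188.83695696]] ray [0.51821118 0.03959498 0.076     ]
0 [[355.33002146 174.82133863]]
0.006 [[355.39179644 173.05995988]]
0.012 [[355.45397076 171.28719491]]
0.018 [[355.5165483  169.50293296]]
cell_mid {'position': [354.3, 170.7], 'confidence': 0.62}
mount_top {'position': [355.7, 189.3], 'confidence': 0.58}
```

View pics/g3.png

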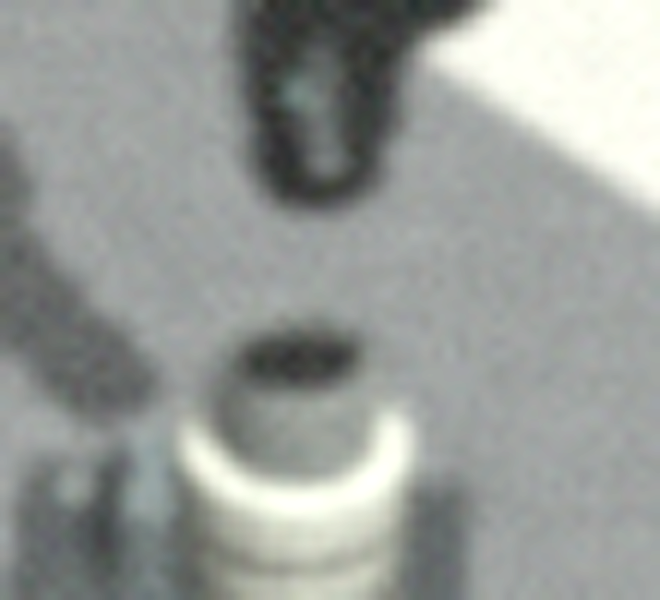

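```bash
python3 -m pendant '[[[-1,0.33,-0.05,0,0],[-1,0,0,1.5,0],[-1,0,0,1.5,0],[-1,0,0,1,0],[-1,0,0,0.5,0],[-1,0,0,0.3,0],[-1,0,0,0,0]]]';python3 -m pendant '[[[-1,0,0,0.2,0],[-1,0,0,0.1,0],[-1,0,0,0.1,0],[-1,0,0,0,0]]]'
```

```text
time_s: 7.68
ee_pos: [0.5182, 0.0358, 0.0888]
orientation: [3.142, -0.0, 0.0]
ft_force: [0.6, -0.1, -0.2]
width: 0.0161
grip_force: 34.3
time_s: 8.18
ee_pos: [0.5181, 0.0357, 0.0848]
orientation: [3.141, -0.0, -0.0]
ft_force: [-0.7, -0.1, -1.5]
width: 0.0161
grip_force: 34.3
```

```bash
python3 -m pendant '[[[-1,0,0.08,0.1,0],[-1,0,0,0.1,0],[-1,0,0,0,0],[-1,0,0,0,0]]]';python3 -m pendant '[[[-0.7,0,0,0,0],[-0.5,0,0,0,0],[-0.3,0,0,0,0],[-0.1,0,0,0,0],[-0.1,0,0,0,0],[-0.1,0,0,-1,0],[0.3,0,0,-3,0],[0.6,0,0,-4,0],[1,0,0,-4,0]]]'; python3 -c "
from h import *
togo([.5136,.1675,.1])"
```

```text
time_s: 8.68
ee_pos: [0.5182, 0.0349, 0.083]
orientation: [3.141, -0.0, 0.0]
ft_force: [0.1, -1.3, 2.2]
width: 0.0158
grip_force: 34.5
time_s: 9.8
ee_pos: [0.518, 0.0349, 0.2047]
orientation: [3.142, -0.0, 0.001]
ft_force: [1.4, -0.8, 0.1]
width: 0.0839
grip_force: 0.0
cm in tool [ -0.45 -13.26  10.47]
```

```bash
python3 -m pendant '[[[1,-0.15,-4.42,0,0],[1,-0.15,-4.42,0,0],[1,-0.15,-4.42,0,0],[1,0,0,4,0],[1,0,0,4,0],[1,0,0,2,0],[1,0,0,0,0]]]'; python3 -c "
from h import *
togo([.5136,.1675,.003])
s=shots(); o=s['scene']['frame'][140:260,320:430,::-1]; t=s['top']['frame'][195:285,220:310,::-1]
cv2.imwrite('pics/g4.png',np.hstack([cv2.resize(o,(440,480),interpolation=2),cv2.resize(t,(360,480),interpolation=2)]))"
```

```text
time_s: 10.68
ee_pos: [0.5128, 0.1673, 0.102]
orientation: [3.141, -0.0, -0.004]
ft_force: [0.7, -1.1, 0.0]
width: 0.0857
grip_force: 0.0
cm in tool [ 0.11 -0.03  9.9 ]
```

View pics/g4.png

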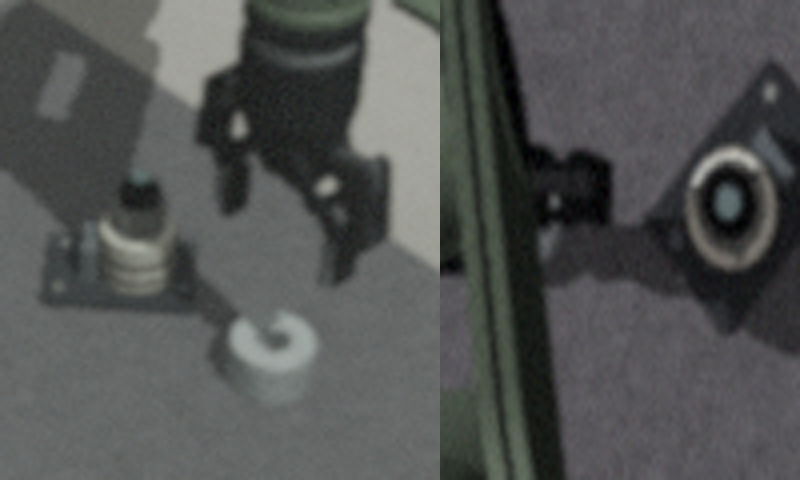

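The cell stands upright in the barrel mouth at scene pixel (355,190). The collar at scene pixel (388,225) is still in place below the open fingers. I'll grasp it now.

```bash
python3 -m pendant '[[[1,0.05,0,3,0],[1,0.05,0,3,0],[1,0,0,2,0],[1,0,0,1,0],[1,0,0,0.7,0],[1,0,0,0,0]]]'; python3 -m pendant '[[[0.5,0,0,0,0],[0,0,0,0,0],[-0.3,0,0,0,0],[-1,0,0,0,0],[-1,0,0,0,0],[-1,0,0,0,0]]]' 80
```

```text
time_s: 11.52
ee_pos: [0.515, 0.1676, 0.0062]
orientation: [-3.141, 0.0, -0.001]
ft_force: [0.5, -1.6, -0.2]
width: 0.0853
grip_force: 0.0
time_s: 12.28
ee_pos: [0.5153, 0.1677, 0.0072]
orientation: [-3.141, 0.0, -0.003]
ft_force: [-1.7, 0.2, 7.5]
width: 0.0553
grip_force: 84.2
```

```bash
python3 -m pendant '[[[-1,0,0,-1,0],[-1,0,0,-3.5,0],[-1,0,0,-4,0],[-1,0,0,-4,0],[-1,0.13,4.4,0,0],[-1,0.13,4.4,0,0],[-1,0.13,4.4,0,0],[-1,0,0,0,0],[-1,0,0,0,0]]]'
python3 - <<'E'
from h import *
s=snapshot("scene"); o=get_obs(); p=o["ee_pos"]; print(p,o["width"],o["grip_force"],o["joints"][5]); togo([.519,.0345,.115])
f=p[2]-.0068
print("foot pred",proj(s,[[p[0]-.0015,p[1],f],[p[0]-.0015,p[1],f+.034]]),"mouth",proj(s,[.5175,.0345,.076]))
for n in("collar_foot","collar_mid"):
  for m in mark_of("scene",n)[:1]: print(n,m)
cv2.imwrite("pics/g5.png",cv2.convertScaleAbs(cv2.resize(s["frame"][150:210,325:390,::-1],(650,600),interpolation=cv2.INTER_CUBIC),alpha=1.5))
E
```

```text
time_s: 13.4
ee_pos: [0.5185, 0.0357, 0.1311]
orientation: [-3.141, 0.001, -0.0]
ft_force: [0.2, 0.5, -1.1]
width: 0.0554
grip_force: 85.0
[0.51846675 0.03618727 0.13097155] 0.05583707048862098 85.01129776239395 1.6177559421554595
cm in tool [0.05 0.17 1.6 ]
foot pred [[355.21513433 175.38461493]
 [355.56909325 165.24187472]] mouth [[354.19657139 188.92276715]]
collar_foot {'position': [401.4, 309.2], 'confidence': 0.69}
collar_mid {'position': [356.7, 169.3], 'confidence': 0.73}
```

View pics/g5.png

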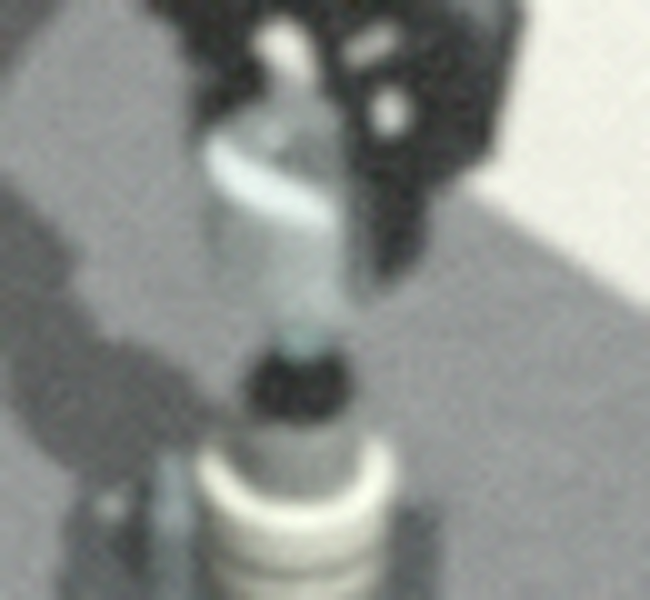

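The collar hangs upright above the snout, its left edge at column 345.2, so its axis is at about column 356. That matches the prediction.

```bash
python3 -m pendant '[[[-1,0.05,0.15,1.5,0],[-1,0,0,1.5,0],[-1,0,0,1.3,0],[-1,0,0,0.3,0],[-1,0,0,0,0]]]'; python3 -m pendant '[[[-1,0,0,0.4,0],[-1,0,0,0.3,0],[-1,0,0,0,0]]]'; python3 -c "
from h import *
o=get_obs();print(np.round(o['ee_pos'],4),np.round(o['ft_force'],1)); togo([.519,.0345,.069])"
```

```text
time_s: 14.18
ee_pos: [0.519, 0.034, 0.0845]
orientation: [3.142, -0.0, -0.001]
ft_force: [-0.6, -0.5, -0.6]
width: 0.0556
grip_force: 85.0
time_s: 14.55
ee_pos: [0.5189, 0.034, 0.0777]
orientation: [3.141, -0.0, -0.0]
ft_force: [-1.0, 0.2, -0.6]
width: 0.0552
grip_force: 85.0
[0.5189 0.034  0.0777] [-1.   0.2 -0.6]
cm in tool [ 0.01 -0.05  0.87]
```

Free over the barrel mouth with no contact force. Going on down to the pins.

```bash
python3 -m pendant '[[[-1,0,0,0.3,0],[-1,0,0,0.2,0],[-1,0,0,0,0]]]'; python3 -m pendant '[[[-1,0,0,0.2,0],[-1,0,0,0.15,0],[-1,0,0,0,0]]]'; python3 -m pendant '[[[-1,0,0,0.1,0],[-1,0,0,0.1,0],[-1,0,0,0,0]]]'
```

```text
time_s: 14.92
ee_pos: [0.5189, 0.034, 0.0726]
orientation: [3.141, -0.0, -0.001]
ft_force: [0.1, 0.2, -0.9]
width: 0.0554
grip_force: 85.0
time_s: 15.3
ee_pos: [0.519, 0.034, 0.0692]
orientation: [3.141, -0.0, -0.0]
ft_force: [1.4, -0.3, -0.9]
width: 0.0552
grip_force: 85.1
time_s: 15.68
ee_pos: [0.5192, 0.034, 0.0688]
orientation: [3.142, -0.0, 0.002]
ft_force: [-3.6, -0.6, 9.9]
width: 0.0552
grip_force: 86.3
```

```bash
for i in 1; do python3 -m pendant '[[[-1,0,0,0,-0.08],[-1,0,0,0,-0.08],[-1,0,0,0,-0.08],[-1,0,0,0,-0.08],[-1,0,0,0,0]]]'; done; python3 -c "
from h import *
o=get_obs();print(o['joints'][5],o['wrist_torque'])"
```

```text
time_s: 16.3
ee_pos: [0.519, 0.034, 0.0672]
orientation: [3.102, 0.499, -0.0]
ft_force: [0.1, -1.0, -1.4]
width: 0.0551
grip_force: 85.0
1.2954068553552325 [ 0.01282575 -0.01177256 -0.03761507]
```

It dropped free (z 0.0672, no force), so the keyways are over the pins. Pushing home.

```bash
python3 -m pendant '[[[-1,0,0,0.2,0],[-1,0,0,0.2,0],[-1,0,0,0,0]]]';  python3 -m pendant '[[[-1,0,0,0.2,0],[-1,0,0,0.1,0],[-1,0,0,0,0]]]'; python3 -c "
from h import *
o=get_obs();print(o['joints'][5],o['wrist_torque'],o['ft_force'])"
```

```text
time_s: 16.68
ee_pos: [0.5189, 0.0341, 0.063]
orientation: [-3.102, -0.5, 0.001]
ft_force: [0.7, -0.4, -1.9]
width: 0.0555
grip_force: 85.0
time_s: 17.05
ee_pos: [0.5192, 0.034, 0.0605]
orientation: [3.101, 0.5, 0.001]
ft_force: [-0.2, 0.2, 1.5]
width: 0.0553
grip_force: 85.3
1.2945056791482852 [ 0.01573357  0.1104608  -0.0269801 ] [-0.15817881  0.24047465  1.48255699]
```

```bash
python3 -m pendant '[[[-1,0,0,0.2,0],[-1,0,0,0.1,0],[-1,0,0,0,0]]]' 110;  python3 -m pendant '[[[-1,0,0,0.15,0],[-1,0,0,0.1,0],[-1,0,0,0,0]]]';  python3 -m pendant '[[[-1,0,0,0.1,0],[-1,0,0,0,0]]]'
```

```text
time_s: 17.42
ee_pos: [0.5192, 0.034, 0.0578]
orientation: [3.101, 0.5, 0.001]
ft_force: [-1.8, 0.3, 6.3]
width: 0.0546
grip_force: 115.1
time_s: 17.8
ee_pos: [0.5192, 0.034, 0.0573]
orientation: [3.101, 0.5, 0.002]
ft_force: [-6.0, -0.9, 21.5]
width: 0.0544
grip_force: 116.9
time_s: 18.05
ee_pos: [0.5192, 0.034, 0.0573]
orientation: [3.101, 0.5, 0.003]
ft_force: [-8.9, -0.8, 28.5]
width: 0.0544
grip_force: 117.7
```

```bash
python3 -m pendant '[[[-1,-0.1,-0.03,0,0],[-1,0,0,0,0],[-1,0,0,0,0]]]'; python3 -c "
from h import *
o=get_obs();print(np.round(o['ee_pos'],4),o['wrist_torque'],o['ft_force'])
s=snapshot('scene')
cv2.imwrite('pics/g6.png',cv2.convertScaleAbs(cv2.resize(s['frame'][160:220,325:390,::-1],(650,600),interpolation=cv2.INTER_CUBIC),alpha=1.5))"
```

```text
time_s: 18.42
ee_pos: [0.5193, 0.034, 0.0573]
orientation: [3.101, 0.5, 0.006]
ft_force: [-4.9, -0.6, 27.0]
width: 0.0542
grip_force: 117.3
[0.5193 0.034  0.0573] [0.14857141 1.10287448 0.04433726] [-4.92085947 -0.61051492 27.04500948]
```

View pics/g6.png

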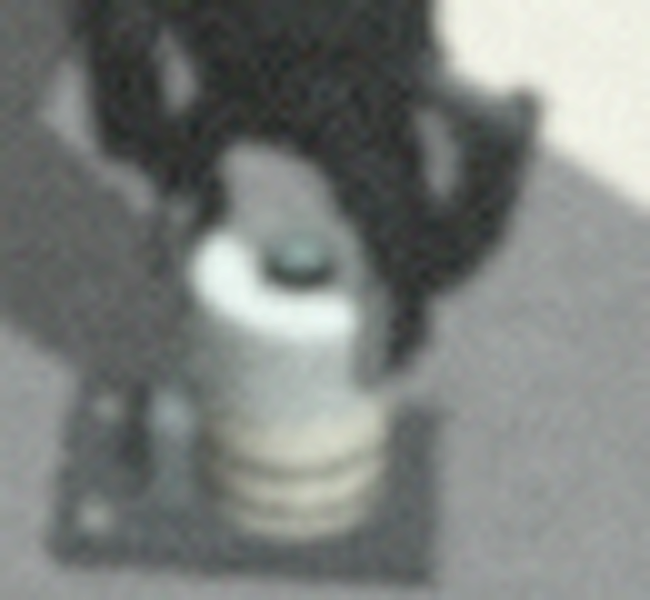

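```bash
python3 -m pendant '[[[-1,-0.1,-0.03,0,0],[-1,0,0,0.04,0.02],[-1,0,0,0,-0.02],[-1,0,0,0,0],[-1,0,0,0,0]]]'; python3 -c "
from h import *
from workcell import *
zs=[get_obs() for _ in range(1)];o=zs[0];print(np.round(o['ee_pos'],4),o['ft_force'],np.abs(o['qvel']).max())"
```

```text
time_s: 19.1
ee_pos: [0.5196, 0.0341, 0.0573]
orientation: [3.101, 0.5, 0.011]
ft_force: [-3.6, -0.8, 26.4]
width: 0.0544
grip_force: 117.4
[0.5196 0.0341 0.0573] [-3.59002154 -0.84040128 26.3810971 ] 0.001525233837222038
```

The stop is solid. My sideways shifts only added a little tilt, so I'll undo them and hand in.

```bash
python3 -m pendant '[[[-1,0.1,0.03,0,0],[-1,0.1,0.03,0,0],[-1,0,0,0,0],[-1,0,0,0,0]]]'; python3 -c "
from workcell import *
o=get_obs();print(o['ee_pos'],o['ft_force'])
print(finish_job())"
```

```text
time_s: 19.6
ee_pos: [0.5195, 0.0341, 0.0573]
orientation: [3.101, 0.5, 0.004]
ft_force: [-7.3, -0.8, 30.5]
width: 0.0547
grip_force: 117.9
[0.51953401 0.03405858 0.05729459] [-7.32178921 -0.76326719 30.52929713]
the job is handed in; nothing more can be done
None
```

The job is handed in at 19.6 s: the lens cell is in the barrel, and the collar is keyed over the pins and held against a solid stop at about 30 N, about 0.5 mm above my computed home height. The screwdriver, jar and adapter were not approached, and no verdict came back.

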